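Set the thickness strip against the rail of a clay rolling board

ROBOT

A 6-joint arm with a two-finger parallel gripper is mounted at the origin on the work surface. World frame = base frame: x ahead of the robot, y to its left, z up, the work surface at z = 0. Lengths are in m, angles in rad, forces in N, time in s.
With the tool pointing down it reaches from about 0.25 to 0.775 m from the base axis. Payload 4 kg.
Tool frame: the origin (TCP) lies on the centre line of the jaws, within the pads' length; the fingertips stand 25 mm ahead of it and the grasp point (between the pads) lies 6 mm ahead of it; z points along the fingers, y is the line along which they close (so a half turn about z gives the same grasp; the last joint's range is limited). The gripper opens to 94 mm and grips with 3 to 60 N. Pads are 16 mm wide; open, the fingers measure 119 mm over their backs; the gripper's body (75 mm by 177 mm) begins 78 mm behind the grasp point.
Start: joints at [-1.231, 0.087, 1.371, -0, 1.684, -0.103], TCP at [0.236, -0.497, 0.231] pointing down, gripper open.
Joint ranges: [-3.1, 3.1], [-0.76, 2.03], [0.27, 2.55], [-1.08, 4.22], [0.17, 2.65], [-2.57, 2.57]. Speed limits (rad/s): [2.79, 2.79, 3.14, 3.14, 3.14, 3.14].

INTERFACE

Orientations are given as [roll, pitch, yaw] about the fixed x, y, z axes, in that order (R = Rz(yaw) Ry(pitch) Rx(roll)).
In Python, from bench import robot, imaging gives the robot as it stands. The module is installed in compiled form; this text tells all that it offers.
- The arm moves only by the tool drive_tool, never from a script. Its argument "series" is a list of rows, each a list of 3 entries, a list of its own where there are three numbers: the finger opening in m, from 0 to 0.094, then the shift along the tool's x, y, z in m, then the turn, a rotation vector about the tool's x, y, z in rad. A call has 1 to 5 rows; each row is the pose to reach, as a shift and turn from the pose commanded when the call began, along the tool's axes at that moment; what a row does not reach only later rows make up. A row lasts 1/8 s, in which the tool goes at most 62.5 mm and 10.7 degrees, less where a joint would pass 70% of its speed; a pose out of reach is approached as far as the arm can. A call with a gripper value outside its range is refused whole. The fingers move at their own pace and stop on an object; the grip force is fixed at half the most. Time passes only in rows, so rows that repeat a pose let the fingers close. It gives the time, the measured TCP pose, the force, the opening and the grip force at its end, in the units of the state.
- robot.get_obs(): the state, without advancing time (a new reading comes with each control period).
- imaging.snapshot(name): name is "side" or "top"; returns the picture (384x512x3 uint8, red, green, blue); there is no depth.
- imaging.get_calibration(name): a dict with "intrinsics" (3x3 intrinsics, pixels), "k1" (the pictures are not rectified: a ray, as slopes to the right and down, at radius r is drawn at 1 + k1 r^2 times it, then the intrinsics apply), "position" and "rotation" of the camera in the world. Camera axes: x right, y up, looking along -z (the intrinsics and any distortion apply to the point x, -y, -z); pixel columns grow to the right and rows downward; lengths in m; the calibration is good to about 2 mm. A picture is of the moment at which its call begins. get_calibration takes no time and is no camera call.
- robot.close_job(): hands the job in; it is judged then, once.
The state is a dict: "time": time; "joint_positions": joint angles; "qvel": joint speeds; "joint_torque": joint torques, N m; "tool_pos": TCP position; "ee_rot": TCP orientation; "wrist_force": force on the tool from outside, world axes, zero at the start; "wrist_torque": the same for the moment, N m; "width": finger opening in m; "finger_force": force on a finger pad.
Only numpy, scipy, OpenCV 4.12 (cv2) and the standard library are available. Lean on these libraries where they do the work, as an engineer would, in place of code of your own. Each camera call takes 0.05 s, during which the arm holds its last target. There are 200 camera calls.

TASK

Set up the clay rolling board: slide the loose wooden thickness strip, without lifting it, until it lies flush along its whole length against the aluminium rail and its left end touches the dark wooden end stop. Then turn both turn buttons on the rail fully across the strip to keep it there, leaving the strip home and the bust, knife, spray bottle and bowl where they are.

Things in the scene. Friction and masses are not known exactly. Their poses are not given: they have to be found in the camera images.
- board: Plywood rolling board, fixed on the table, top 18 mm above its underside. Origin on its underside, in line with the rail's working face. +x points away from the robot, across the rail; +y to the robot's left, along the rail; z up. Plywood: x -190 to +130, y -255 to +215 mm. Home, the strip's origin is at x = -20, y = 0, z = +18 mm, its y axis along the board's y.
- rail_face (a point): Point on the working face (x = 0, facing the robot) of the aluminium rail, at y = 0, 29 mm above the board's underside. The rail is straight, 30 mm thick (x 0 to 30), from y = -190 to +150 mm, and stands 22 mm above the plywood.
- stop_face (a point): Point on the working face (board y = +150 mm, facing -y) of the dark wooden end stop, at x = -20 mm, 29 mm above the board's underside. The stop is 18 mm thick, spans x -45 to +30 mm and stands 22 mm above the plywood.
- strip: Loose plain mid-brown wooden thickness strip, 300 mm long (its y axis), 40 mm wide (x) and 20 mm thick, about 0.2 kg, lying flat, usually askew, on the board on the robot's side of the rail. Origin at the centre of its underside.
- button_left (a joint): Angle of the left turn button (seen from the robot): a wooden bar 18 mm wide, 12 mm thick, 60 mm long, pivoted on top of the rail, 40 to 52 mm above the board's underside (2 mm clear over the strip). 0 = along the rail, knob to board +y; turns anticlockwise from above, knob towards the robot, to a hard stop at 1.57 = straight across the strip. About 1 N at the knob turns it; it stays where left.
- button_right (a joint): Angle of the right turn button (seen from the robot): a wooden bar 18 mm wide, 12 mm thick, 60 mm long, pivoted on top of the rail, 40 to 52 mm above the board's underside (2 mm clear over the strip). 0 = along the rail, knob to board -y; turns clockwise from above, knob towards the robot, to a hard stop at 1.57 = straight across the strip. About 1 N at the knob turns it; it stays where left.
- button_left_pivot (a point): Top of the left button's bar on its vertical pivot axis (brass screw); at x = +15, y = +70, z = +52 mm in the board's frame.
- button_left_knob (a point): Round wooden knob, 14 mm across and 26 mm tall, standing at the tip of the left turn button; the point is its centre, 65 mm above the board's underside (knob from 52 to 78 mm). Push it or pinch it to turn the button; it moves on a 50 mm circle about the left button's pivot.
- button_right_pivot (a point): Top of the right button's bar on its vertical pivot axis (brass screw); at x = +15, y = -70, z = +52 mm in the board's frame.
- button_right_knob (a point): Round wooden knob, 14 mm across and 26 mm tall, standing at the tip of the right turn button; the point is its centre, 65 mm above the board's underside (knob from 52 to 78 mm). Push it or pinch it to turn the button; it moves on a 50 mm circle about the right button's pivot.
- bust: Bystander: small fired terracotta head on a 60 mm square foot, 81 mm tall, standing on the board about 90 mm behind the rail's face. Origin at the centre of its underside.
- knife: Bystander: red-handled clay knife, 180 mm long, lying on the table left of the board. Origin on its underside near the middle.
- spray: Bystander: green spray bottle, 190 mm tall, 68 mm across, on the table right of the board. Origin at the centre of its underside.
- bowl: Bystander: white bowl, 110 mm across, 50 mm tall, on the table to the left. Origin at the centre of its underside.

How it is judged:
By the outcome, as a careful person would: the job done as asked, in the order asked, and still so for the second after the job is handed in, with the robot touching nothing.
It also fails if it takes over 64 s, if anything falls off the work surface, if the arm or the gripper's body presses on something with over 40 N, if the wrist force passes 120 N, or if a joint passes its speed limit or range.

## Working session

There is one attempt and no reset: what is moved stays moved. The work goes in short steps, Python scripts to look and compute and a tool call to move; the robot and the scene stay as the last step left them, time stands still between calls to the robot, and variables do not carry over. Pictures are saved under pics/ and viewed, at most 10 in all, crops included, and the job is handed in when it is done.

Besides the shell and the picture viewer there is one more tool, called after "Request:" as a command line: name --argument value ..., lists and objects as JSON in quotes. drive_tool: Moves the arm, as the interface text tells. Its arguments: {"type":"object","properties":{"series":{"type":"array"}},"required":["series"]}

```bash
mkdir -p pics
python3 - <<'E'
from bench import robot, imaging
import cv2,numpy as np
o=robot.get_obs(); print(o)
for n in("top","side"):
    im=imaging.snapshot(n); cv2.imwrite(f"pics/{n}0.png",im[:,:,::-1]); print(n,imaging.get_calibration(n))
E
```

```text
{'time': 0.0, 'joint_positions': array([-1.23111705e+00,  8.79191932e-02,  1.37225079e+00, -4.26167105e-05,
        1.68358109e+00, -1.03089617e-01]), 'qvel': array([ 0.0001623 ,  0.00086616, -0.00012239,  0.00079864,  0.00116932,
        0.00058386]), 'joint_torque': array([ 3.78036329e-04, -3.40188360e+01, -3.02423215e+01,  7.18441070e-02,
        3.29961022e-02, -1.64712187e-04]), 'tool_pos': array([ 0.23546646, -0.49649956,  0.22932544]), 'ee_rot': array([-3.13944133e+00, -1.79986071e-04,  4.42763952e-01]), 'wrist_force': array([ 0.30568627, -0.61196341,  0.22693243]), 'wrist_torque': array([ 0.01393805, -0.05229576,  0.00239906]), 'finger_force': 0.0, 'width': 0.09378693573543471}
top {'intrinsics': array([[408.92158329,   0.        , 256.37762398],
       [  0.        , 408.92158329, 186.81028493],
       [  0.        ,   0.        ,   1.        ]]), 'k1': -0.12674289232922337, 'position': array([ 0.33778404, -0.03031477,  1.47340302]), 'rotation': array([ 0.1377149 ,  0.00237596, -1.59580249])}
side {'intrinsics': array([[348.3730868 ,   0.        , 250.18326838],
       [  0.        , 348.3730868 , 193.8284899 ],
       [  0.        ,   0.        ,   1.        ]]), 'k1': 0.0012412697151620244, 'position': array([0.43542862, 0.92403874, 0.63306267]), 'rotation': array([ 1.05308771,  0.02369207, -3.04107159])}
```

View pics/top0.png

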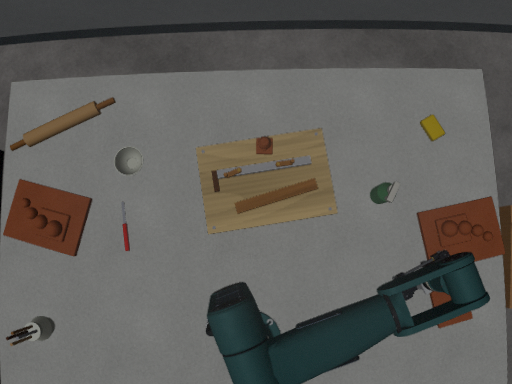

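View pics/side0.png

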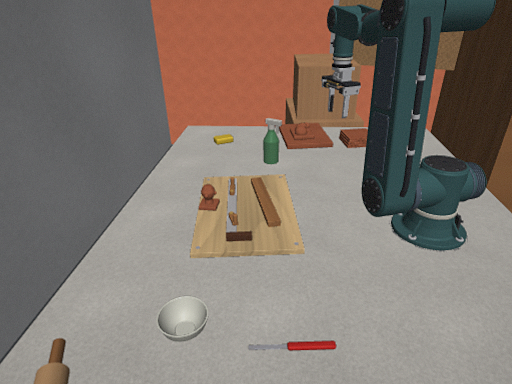

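The top view shows the board at about px (197–336, 128–234), with the strip askew from (236,208) to (318,184), the rail from (218,174) to (311,161) and the stop at (215,181). The bust is at (264,146).

```bash
cat > h.py <<'E'
import numpy as np,cv2
from scipy.spatial.transform import Rotation as R
from bench import robot,imaging
def ray(n,px):
    c=imaging.get_calibration(n);K=c['intrinsics']
    p=cv2.undistortPoints(np.array(px,float).reshape(-1,1,2),K,np.array([c['k1'],0,0,0,0.]))[:,0]
    d=np.c_[p[:,0],-p[:,1],-np.ones(len(p))]@R.from_euler('xyz',c['rotation']).as_matrix().T
    return c['position'],d
def at(n,px,z):
    o,d=ray(n,px); return o+d*((z-o[2])/d[:,2])[:,None]
def proj(n,P):
    c=imaging.get_calibration(n)
    q=(np.array(P,float).reshape(-1,3)-c['position'])@R.from_euler('xyz',c['rotation']).as_matrix()
    u=np.c_[q[:,0],-q[:,1]]/-q[:,2:]; u=u*(1+c['k1']*(u**2).sum(1))[:,None]
    K=c['intrinsics']; return u*K[0,0]+K[:2,2]
def crop(n,x0,y0,x1,y1,f,name,im=None):
    im=imaging.snapshot(n) if im is None else im
    cv2.imwrite(name,cv2.resize(im[y0:y1,x0:x1,::-1],None,fx=f,fy=f,interpolation=cv2.INTER_CUBIC))
    return im
E
python3 - <<'E'
from h import *
crop('top',190,120,345,240,5,'pics/topc.png')
crop('side',185,165,310,265,6,'pics/sidec.png')
print(proj('top',robot.get_obs()['tool_pos']),proj('side',robot.get_obs()['tool_pos']))
E
```

```text
[[410.78458997 272.0042874 ]] [[337.11977789 108.04249162]]
```

View pics/topc.png

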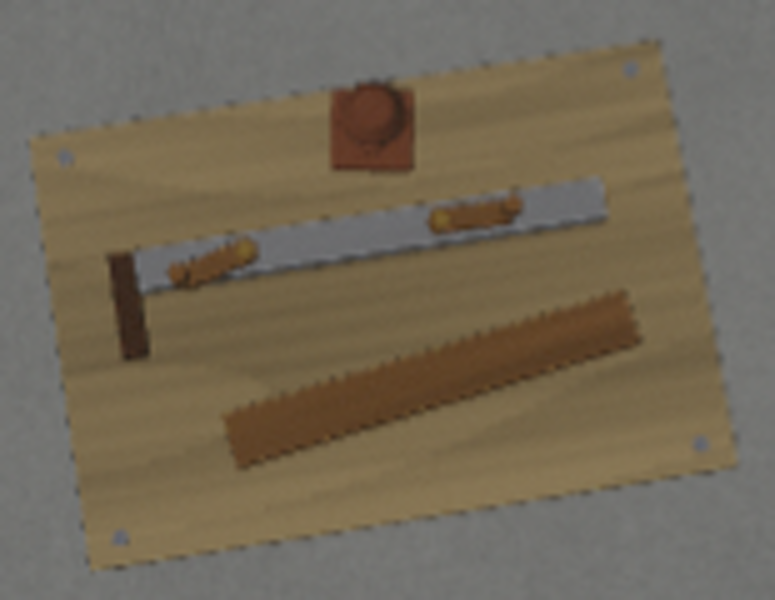

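View pics/sidec.png

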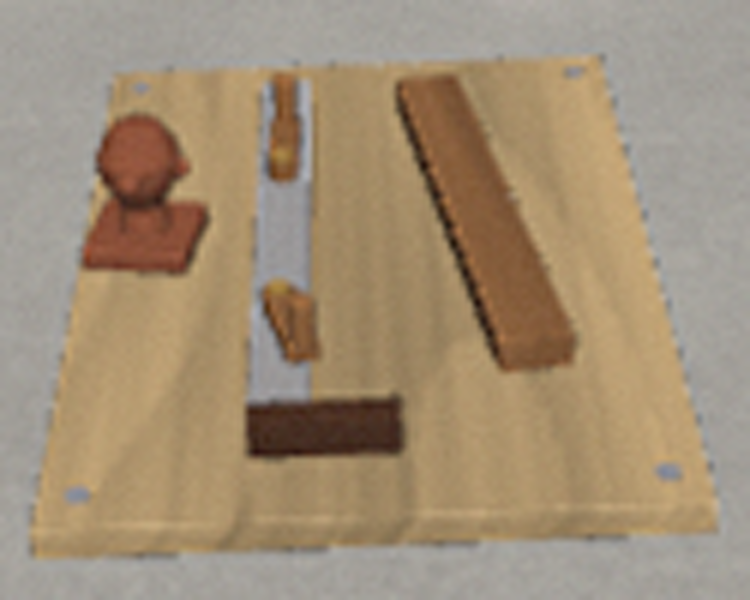

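The crops show the left button (pivot near crop (247,250), knob (178,274)) already turned slightly. The right button lies nearly along the rail (pivot (440,220), knob (515,203)). I'll fit the board and strip poses from their corners in both views.

```bash
cat >> h.py <<'E'
def fit(P,M):
    P=P[:,:2];M=np.array(M,float);a=P-P.mean(0);b=M-M.mean(0)
    th=np.arctan2((b[:,0]*a[:,1]-b[:,1]*a[:,0]).sum(),(b*a).sum())
    r=np.array([[np.cos(th),-np.sin(th)],[np.sin(th),np.cos(th)]])
    t=P.mean(0)-r@M.mean(0); return th,t,(P-(M@r.T+t))
E
python3 - <<'E'
from h import *
T=lambda p:(np.array(p)+.5)/5-.5+[190,120]
S=lambda p:(np.array(p)+.5)/6-.5+[185,165]
BM=np.array([[130,215],[130,-255],[-190,-255],[-190,215]])/1e3
SM=np.array([[20,150],[20,-150],[-20,-150],[-20,150]])/1e3
bt=at('top',T([(30,138),(662,40),(737,467),(92,572)]),.018)
st=at('top',T([(222,412),(627,290),(642,342),(240,468)]),.038)
bs=at('side',S([(36,530),(114,73),(603,57),(716,505)]),.018)
ss=at('side',S([(498,345),(396,82),(455,73),(575,335)]),.038)
np.set_printoptions(precision=4,suppress=True)
for n,p,m in(('bt',bt,BM),('bs',bs,BM),('st',st,SM),('ss',ss,SM)):
    th,t,r=fit(p,m); print(n,th,t,(r*1e3).round(1).tolist())
rt=at('top',T([(135,252),(603,178),(607,217),(147,292)]),.040)
print('rail',fit(rt,np.array([[30,150],[30,-190],[0,-190],[0,150]])/1e3))
print('knobs',at('top',T([(178,274),(515,203)]),.078), at('side',S([(300,330),(285,90)]),.065),'piv',at('top',T([(247,250),(440,220)]),.052))
E
```

```text
bt 0.13210951113116592 [ 0.5915 -0.0429] [[-0.6, -0.7], [-0.2, -0.8], [0.9, 2.7], [-0.0, -1.2]]
bs 0.13108595515452492 [ 0.5921 -0.0387] [[-2.9, -2.4], [0.8, 1.0], [-0.4, 2.4], [2.5, -1.0]]
st 0.273684897370996 [ 0.5052 -0.1018] [[0.7, 0.4], [-0.5, -0.7], [0.4, 1.1], [-0.7, -0.8]]
ss 0.2769186381059965 [ 0.5061 -0.0955] [[0.3, -0.5], [-1.7, 2.5], [0.9, -1.0], [0.5, -1.0]]
rail (np.float64(0.13684260944746635), array([ 0.5913, -0.0444]), array([[ 0.    ,  0.    ],
       [-0.0009,  0.0008],
       [ 0.0003,  0.0033],
       [ 0.0006, -0.0041]]))
knobs [[ 0.5773  0.075   0.078 ]
 [ 0.6215 -0.1602  0.078 ]] [[ 0.5792  0.0867  0.065 ]
 [ 0.6236 -0.1655  0.065 ]] piv [[ 0.5977  0.028   0.052 ]
 [ 0.6158 -0.109   0.052 ]]
```

Request:
drive_tool --series '[[0.094, [0.365, -0.259, 0], [0, 0, 0.31]], [0.094, [0.365, -0.259, 0], [0, 0, 0.31]], [0.094, [0.365, -0.259, 0], [0, 0, 0.31]], [0.094, [0.365, -0.259, 0], [0, 0, 0.31]], [0.094, [0.365, -0.259, 0], [0, 0, 0.31]]]'

```text
time: 0.82
tool_pos: [0.3885, -0.2234, 0.2304]
ee_rot: [3.141, -0.0, 0.132]
wrist_force: [-0.2, 0.0, -0.2]
width: 0.0939
finger_force: 0.0
```

```bash
cat >> h.py <<'E'
TH=.133; T0=np.array([.5917,-.041])
def B(x,y): # board mm -> world m
    return T0+np.array([[np.cos(TH),-np.sin(TH)],[np.sin(TH),np.cos(TH)]])@[x/1e3,y/1e3]
def go(x,y,z,yaw=TH):
    o=robot.get_obs();Q=R.from_euler('xyz',o['ee_rot']);p=o['tool_pos']
    d=np.r_[B(x,y),z/1e3]-p
    t=(Q.inv()*R.from_euler('xyz',[np.pi,0,yaw])).as_rotvec()
    r=np.array([[np.cos(TH),np.sin(TH)],[-np.sin(TH),np.cos(TH)]])
    print('t',round(o['time'],2),'board mm',(r@(p[:2]-T0)*1e3).round(1),'z',(p[2]*1e3).round(1),'yaw',o['ee_rot'].round(3),'F',o['wrist_force'].round(1),'w',round(o['width'],4))
    print('shift',Q.inv().apply(d).round(4),'turn',t.round(3))
E
python3 - <<'E'
from h import *
go(-145,-46,200); print(at('top',[(378,193)],.1))
E
```

```text
t 0.82 board mm [-225.6 -153.9] z 230.4 yaw [ 3.141 -0.     0.132] F [-0.2  0.  -0.2] w 0.0939
shift [ 0.0805 -0.1079  0.0304] turn [ 0.    -0.    -0.001]
[[ 0.49624381 -0.44714744  0.1       ]]
```

Request:
drive_tool --series '[[0.094, [0.04, -0.054, 0], [0, 0, 0]], [0.094, [0.08, -0.108, 0], [0, 0, 0]], [0.094, [0.08, -0.108, 0.03], [0, 0, 0]], [0.094, [0.08, -0.108, 0.09], [0, 0, 0]], [0.094, [0.08, -0.108, 0.14], [0, 0, 0]]]'

```text
time: 1.45
tool_pos: [0.4526, -0.107, 0.0886]
ee_rot: [-3.142, 0.0, 0.134]
wrist_force: [-0.1, 0.0, 0.4]
width: 0.0939
finger_force: 0.0
```

Run:
```python
from h import *
go(-145,-46,50)
```

```text
t 1.45 board mm [-146.6  -46.9] z 88.6 yaw [-3.142  0.     0.134] F [-0.1  0.   0.4] w 0.0939
shift [ 0.0016 -0.0009  0.0386] turn [-0.     0.     0.001]
```

Request:
drive_tool --series '[[0.094, [0, 0, 0.025], [0, 0, 0]], [0.094, [0, 0, 0.0385], [0, 0, 0]], [0.094, [0.01, 0, 0.0385], [0, 0, 0]], [0.094, [0.02, 0, 0.0385], [0, 0, 0]], [0.094, [0.03, 0, 0.0385], [0, 0, 0]]]'

```text
time: 2.08
tool_pos: [0.4844, -0.1039, 0.0534]
ee_rot: [3.14, -0.002, 0.133]
wrist_force: [-0.7, 0.2, 1.9]
width: 0.0939
finger_force: 0.7
```

Request:
drive_tool --series '[[0.094, [0.01, 0, 0], [0, 0, 0]], [0.094, [0.02, 0, 0], [0, 0, 0]], [0.094, [0.03, 0, 0], [0, 0, 0]], [0.094, [0.037, 0, 0], [0, 0, 0]], [0.094, [0.044, 0, 0], [0, 0, 0]]]'

```text
time: 2.7
tool_pos: [0.5266, -0.0978, 0.0519]
ee_rot: [3.142, 0.0, 0.133]
wrist_force: [-2.3, -0.7, 1.8]
width: 0.0939
finger_force: 1.0
```

Run:
```python
from h import *
go(-48,-46,50)
crop('top',190,120,345,240,5,'pics/t2.png')
```

```text
t 2.7 board mm [-72.  -47.7] z 51.9 yaw [3.142 0.    0.133] F [-2.3 -0.7  1.8] w 0.0939
shift [ 0.024  -0.0017  0.0019] turn [ 0.  0. -0.]
```

View pics/t2.png

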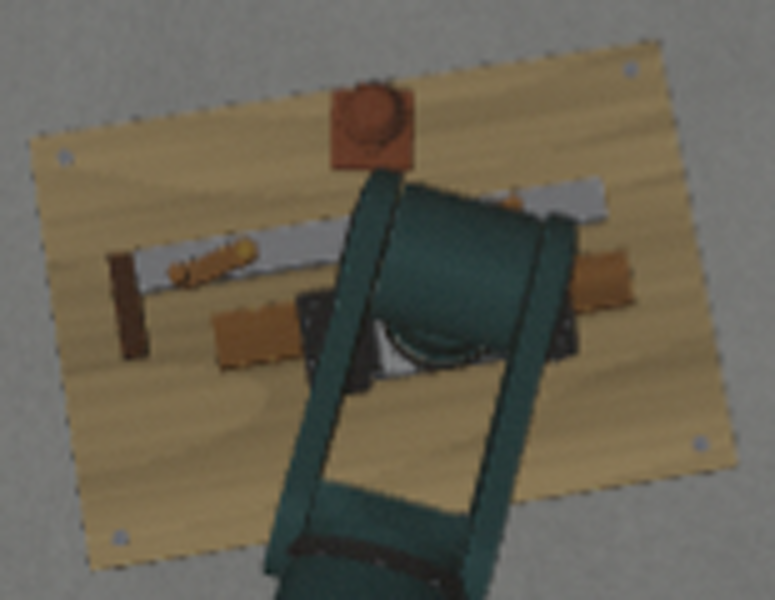

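The strip is now parallel to the rail: its left end is at crop (212,340), right end (632,270), with a gap of about 15 mm to go.

Request:
drive_tool --series '[[0.094, [0.006, 0, 0.001], [0, 0, 0]], [0.094, [0.012, 0, 0.001], [0, 0, 0]], [0.094, [0.017, 0, 0.001], [0, 0, 0]], [0.094, [0.02, 0, 0.001], [0, 0, 0]], [0.094, [0.022, 0, 0.001], [0, 0, 0]]]'

```text
time: 3.38
tool_pos: [0.5483, -0.0949, 0.0508]
ee_rot: [-3.142, 0.0, 0.133]
wrist_force: [-1.0, -0.5, -1.3]
width: 0.0939
finger_force: 0.4
```

Request:
drive_tool --series '[[0.094, [0.001, 0, 0], [0, 0, 0]], [0.094, [0.002, 0, 0], [0, 0, 0]], [0.094, [0.003, 0, 0], [0, 0, 0]]]'

```text
time: 3.75
tool_pos: [0.5505, -0.0946, 0.0509]
ee_rot: [3.142, 0.001, 0.133]
wrist_force: [-3.8, -0.4, 0.9]
width: 0.094
finger_force: 1.7
```

Run:
```python
from h import *
go(-48,-46,50)
```

```text
t 3.75 board mm [-47.9 -47.7] z 50.9 yaw [3.142e+00 1.000e-03 1.330e-01] F [-3.8 -0.4  0.9] w 0.094
shift [-0.0001 -0.0017  0.0009] turn [0.    0.001 0.   ]
```

Request:
drive_tool --series '[[0.094, [0.001, 0, 0], [0, 0, 0]], [0.094, [0.002, 0, 0], [0, 0, 0]], [0.094, [0.003, 0, 0], [0, 0, 0]], [0.094, [0.003, 0, 0], [0, 0, 0]]]'

```text
time: 4.25
tool_pos: [0.5507, -0.0946, 0.051]
ee_rot: [-3.141, 0.008, 0.133]
wrist_force: [-9.9, -1.0, 5.5]
width: 0.0941
finger_force: 5.3
```

Request:
drive_tool --series '[[0.094, [-0.015, 0, 0], [0, 0, 0]], [0.094, [-0.02, 0, -0.03], [0, 0, 0]], [0.0, [-0.02, 0.02, -0.08], [0, 0, 0]], [0.0, [-0.01, 0.08, -0.08], [0, 0, 0]], [0.0, [0.01, 0.14, -0.08], [0, 0, 0]]]'

```text
time: 4.88
tool_pos: [0.5835, -0.2323, 0.1334]
ee_rot: [3.139, -0.005, 0.134]
wrist_force: [0.8, -0.1, 0.4]
width: 0.0672
finger_force: 0.0
```

Request:
drive_tool --series '[[0.0, [0.016, 0.04, 0], [0, 0, 0]], [0.0, [0.016, 0.05, 0], [0, 0, 0]], [0.0, [0.016, 0.05, 0], [0, 0, 0]]]'

```text
time: 5.25
tool_pos: [0.6044, -0.2784, 0.1308]
ee_rot: [-3.141, -0.0, 0.132]
wrist_force: [-0.9, -0.7, -0.3]
width: 0.0374
finger_force: 0.0
```

Run:
```python
from h import *
go(-20,-235,51)
crop('top',190,120,345,240,5,'pics/t3.png')
```

```text
t 5.25 board mm [ -18.9 -237. ] z 130.8 yaw [-3.141 -0.     0.132] F [-0.9 -0.7 -0.3] w 0.0374
shift [-0.0011 -0.002   0.0798] turn [-0.001 -0.    -0.001]
```

View pics/t3.png

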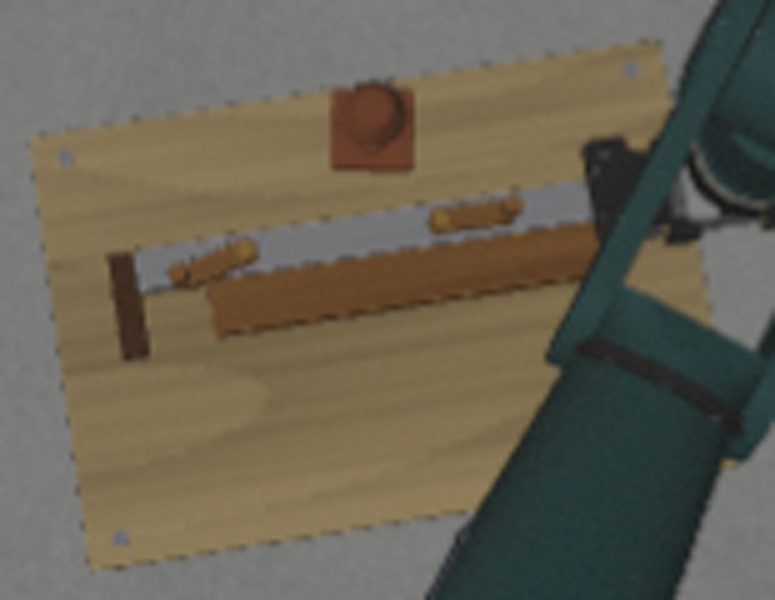

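The strip is flush on the rail, with its left end at crop (208,283)–(218,335), about 50 mm short of the stop. Next I'll close, lower and push from the right end.

Request:
drive_tool --series '[[0.0, [-0.001, 0, 0], [0, 0, 0]], [0.0, [-0.001, 0, 0], [0, 0, 0]], [0.0, [-0.001, 0, 0.02], [0, 0, 0]], [0.0, [-0.001, 0, 0.055], [0, 0, 0]], [0.0, [-0.001, 0, 0.08], [0, 0, 0]]]'

```text
time: 5.92
tool_pos: [0.6024, -0.2774, 0.0476]
ee_rot: [-3.139, 0.003, 0.133]
wrist_force: [-0.2, -0.6, -0.9]
width: 0.0005
finger_force: 0.0
```

Request:
drive_tool --series '[[0.0, [0, -0.01, 0], [0, 0, 0]], [0.0, [0, -0.02, 0], [0, 0, 0]], [0.0, [0, -0.03, 0], [0, 0, 0]], [0.0, [0, -0.04, 0], [0, 0, 0]], [0.0, [0, -0.05, 0], [0, 0, 0]]]'

```text
time: 6.55
tool_pos: [0.5978, -0.229, 0.0526]
ee_rot: [3.139, -0.002, 0.133]
wrist_force: [0.7, -2.1, 2.4]
width: 0.0008
finger_force: 1.0
```

Run:
```python
from h import *
go(-20,-162,51)
crop('top',190,120,345,240,5,'pics/t4.png')
```

```text
t 6.55 board mm [ -18.9 -187.2] z 52.6 yaw [ 3.139e+00 -2.000e-03  1.330e-01] F [ 0.7 -2.1  2.4] w 0.0008
shift [-0.0011 -0.0252  0.0015] turn [ 0.003 -0.002 -0.   ]
```

View pics/t4.png

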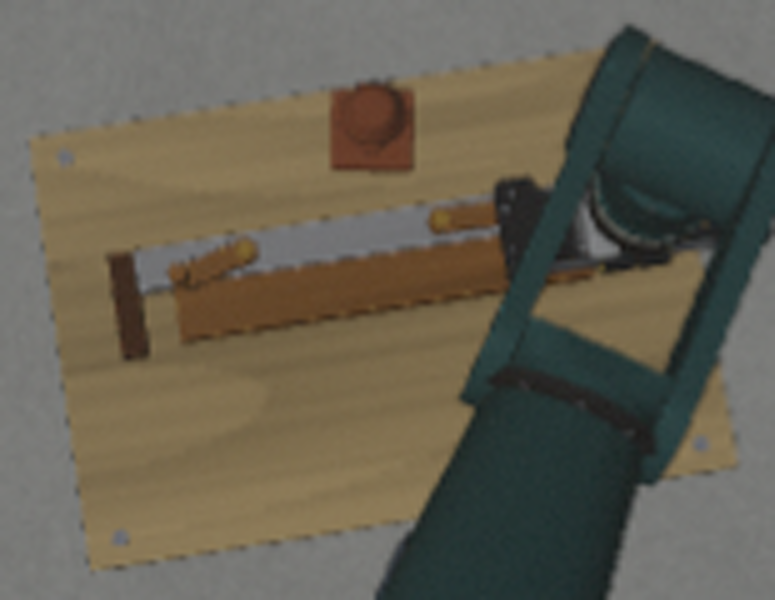

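The strip is sliding along the rail, its left end now at crop (178,290)–(185,342), about 25 mm from the stop.

Request:
drive_tool --series '[[0.0, [0, -0.006, 0.001], [0, 0, 0]], [0.0, [0, -0.012, 0.001], [0, 0, 0]], [0.0, [0, -0.017, 0.001], [0, 0, 0]], [0.0, [0, -0.021, 0.001], [0, 0, 0]], [0.0, [0, -0.023, 0.001], [0, 0, 0]]]'

```text
time: 7.22
tool_pos: [0.5939, -0.2059, 0.0499]
ee_rot: [3.142, 0.0, 0.133]
wrist_force: [-0.9, -1.5, 1.4]
width: 0.0002
finger_force: 0.9
```

Request:
drive_tool --series '[[0.0, [0, -0.001, 0], [0, 0, 0]], [0.0, [0, -0.002, 0], [0, 0, 0]], [0.0, [0, -0.003, 0], [0, 0, 0]], [0.0, [0, -0.003, 0], [0, 0, 0]]]'

```text
time: 7.72
tool_pos: [0.5938, -0.2048, 0.05]
ee_rot: [3.139, -0.0, 0.132]
wrist_force: [1.7, -6.7, -0.2]
width: 0.0004
finger_force: 2.8
```

Run:
```python
from h import *
go(-20,-162,51)
```

```text
t 7.72 board mm [ -19.6 -162.6] z 50.0 yaw [ 3.139 -0.     0.132] F [ 1.7 -6.7 -0.2] w 0.0004
shift [-0.0004 -0.0006 -0.001 ] turn [ 0.003 -0.    -0.001]
```

One more small push to confirm the stop, then I'll back off and bring the gripper round for a final press against the rail.

Request:
drive_tool --series '[[0.0, [0, -0.001, 0], [0, 0, 0]], [0.0, [0, -0.002, 0], [0, 0, 0]], [0.0, [0, -0.002, 0], [0, 0, 0]]]'

```text
time: 8.1
tool_pos: [0.5939, -0.2046, 0.0505]
ee_rot: [3.135, -0.001, 0.132]
wrist_force: [0.7, -9.1, -1.4]
width: 0.0003
finger_force: 4.6
```

Request:
drive_tool --series '[[0.0, [0, 0.015, 0], [0, 0, 0]], [0.0, [0, 0.02, 0], [0, 0, 0]], [0.0, [0, 0.02, -0.05], [0, 0, 0]], [0.094, [-0.03, -0.02, -0.08], [0, 0, 0]], [0.094, [-0.06, -0.07, -0.08], [0, 0, 0]]]'

```text
time: 8.72
tool_pos: [0.5258, -0.1397, 0.1332]
ee_rot: [3.14, -0.006, 0.131]
wrist_force: [0.5, 0.1, -0.2]
width: 0.017
finger_force: 0.0
```

Request:
drive_tool --series '[[0.094, [0, -0.05, 0], [0, 0, 0]], [0.094, [0, -0.09, 0], [0, 0, 0]], [0.094, [0, -0.09, 0], [0, 0, 0]]]'

```text
time: 9.1
tool_pos: [0.5119, -0.0478, 0.1299]
ee_rot: [-3.14, 0.001, 0.137]
wrist_force: [0.3, -0.5, 0.5]
width: 0.0471
finger_force: 0.0
```

Run:
```python
from h import *
go(-65,0,51)
```

```text
t 9.1 board mm [-80.    3.8] z 129.9 yaw [-3.14e+00  1.00e-03  1.37e-01] F [ 0.3 -0.5  0.5] w 0.0471
shift [0.015  0.004  0.0788] turn [-0.002  0.001  0.004]
```

Request:
drive_tool --series '[[0.094, [0.008, 0.004, 0.02], [0, 0, 0.002]], [0.094, [0.008, 0.004, 0.05], [0, 0, 0.002]], [0.094, [0.008, 0.004, 0.079], [0, 0, 0.002]], [0.094, [0.014, 0.004, 0.079], [0, 0, 0.002]], [0.094, [0.022, 0.004, 0.079], [0, 0, 0.002]]]'

```text
time: 9.72
tool_pos: [0.5363, -0.0522, 0.0519]
ee_rot: [3.141, -0.001, 0.13]
wrist_force: [0.4, -0.1, -0.0]
width: 0.0935
finger_force: 0.0
```

Request:
drive_tool --series '[[0.094, [0.005, 0, 0], [0, 0, 0]], [0.094, [0.009, 0, 0], [0, 0, 0]], [0.094, [0.012, 0, 0], [0, 0, 0]], [0.094, [0.014, 0, 0], [0, 0, 0]], [0.094, [0.014, 0, 0], [0, 0, 0]]]'

```text
time: 10.35
tool_pos: [0.5449, -0.0505, 0.0515]
ee_rot: [3.141, 0.01, 0.132]
wrist_force: [-12.4, -2.3, 9.2]
width: 0.0939
finger_force: 6.3
```

Run:
```python
from h import *
go(-48,0,51)
```

```text
t 10.35 board mm [-47.6  -3.2] z 51.5 yaw [3.141 0.01  0.132] F [-12.4  -2.3   9.2] w 0.0939
shift [-0.0004 -0.0032  0.0006] turn [ 0.     0.01  -0.001]
```

The strip is seated: about 12 N reaction, with the TCP 47.6 mm from the face. Next I'll retreat and go to the left knob, near board (1,117), angle about 0.29.

Request:
drive_tool --series '[[0.094, [-0.015, 0, 0], [0, 0, 0]], [0.094, [-0.018, 0, -0.02], [0, 0, 0]], [0.094, [-0.018, 0, -0.08], [0, 0, 0]], [0.05, [0.02, -0.04, -0.08], [0, 0, 0]], [0.05, [0.04, -0.09, -0.08], [0, 0, 0]]]'

```text
time: 10.98
tool_pos: [0.5788, 0.045, 0.1328]
ee_rot: [3.141, -0.005, 0.128]
wrist_force: [0.0, -0.0, 0.7]
width: 0.0773
finger_force: 0.0
```

Request:
drive_tool --series '[[0.05, [0.005, -0.03, 0], [0, 0, 0]], [0.05, [0.005, -0.03, 0], [0, 0, 0]]]'

```text
time: 11.22
tool_pos: [0.5779, 0.0772, 0.131]
ee_rot: [-3.141, -0.001, 0.134]
wrist_force: [-0.7, -0.3, -0.2]
width: 0.0574
finger_force: 0.0
```

Run:
```python
from h import *
go(1,117.5,82)
im=crop('top',190,120,345,240,5,'pics/t5.png');crop('side',185,165,310,265,6,'pics/s5.png')
```

```text
t 11.22 board mm [  2. 119.] z 131.0 yaw [-3.141e+00 -1.000e-03  1.340e-01] F [-0.7 -0.3 -0.2] w 0.0574
shift [-0.001   0.0015  0.049 ] turn [-0.    -0.001  0.001]
```

View pics/s5.png

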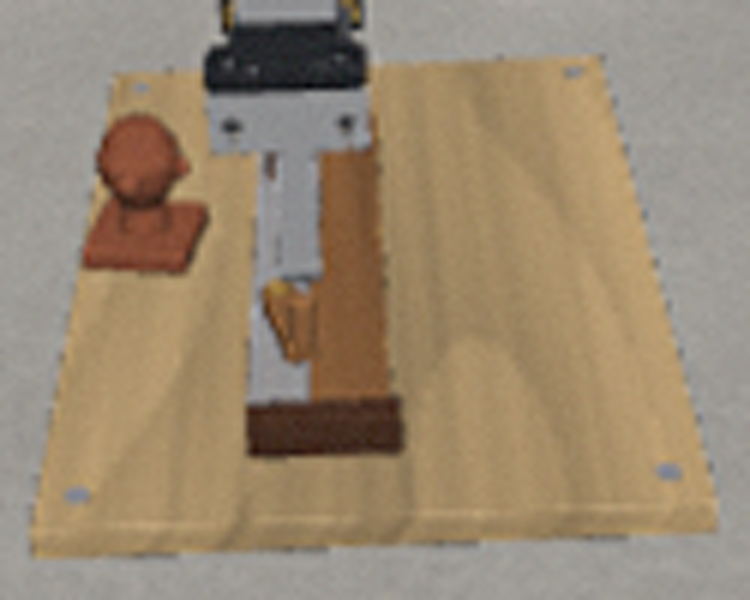

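The side view shows the strip home against the rail and stop. The knob is at crop (305,320), under the open gripper. I'll lower and pinch.

Request:
drive_tool --series '[[0.05, [-0.001, 0.0015, 0.02], [0, 0, 0]], [0.05, [-0.001, 0.0015, 0.048], [0, 0, 0]], [0.05, [-0.001, 0.0015, 0.048], [0, 0, 0]], [0.01, [-0.001, 0.0015, 0.048], [0, 0, 0]], [0.01, [-0.001, 0.0015, 0.048], [0, 0, 0]]]'

```text
time: 11.95
tool_pos: [0.5781, 0.0731, 0.0847]
ee_rot: [3.141, -0.003, 0.13]
wrist_force: [0.3, 0.1, 0.4]
width: 0.0334
finger_force: 0.0
```

Request:
drive_tool --series '[[0.01, [0, 0, 0], [0, 0, 0]], [0.01, [0, 0, 0], [0, 0, 0]]]'

```text
time: 12.2
tool_pos: [0.577, 0.0758, 0.0839]
ee_rot: [-3.136, -0.001, 0.131]
wrist_force: [-3.3, 9.9, 3.3]
width: 0.0138
finger_force: 13.6
```

Run:
```python
from h import *
go(-35,70,82)
```

```text
t 12.2 board mm [  0.9 117.7] z 83.9 yaw [-3.136e+00 -1.000e-03  1.310e-01] F [-3.3  9.9  3.3] w 0.0138
shift [-0.0358  0.0478  0.0016] turn [-0.005 -0.001 -0.002]
```

Request:
drive_tool --series '[[0.01, [-0.012, 0.005, 0], [0, 0, 0]], [0.01, [-0.022, 0.0125, 0], [0, 0, 0]], [0.01, [-0.029, 0.0225, 0], [0, 0, 0]], [0.01, [-0.034, 0.034, 0], [0, 0, 0]], [0.01, [-0.036, 0.044, 0], [0, 0, 0]]]'

```text
time: 12.82
tool_pos: [0.5394, 0.0287, 0.0834]
ee_rot: [-3.133, 0.017, 0.134]
wrist_force: [-19.7, 5.1, 15.1]
width: 0.0112
finger_force: 31.5
```

Request:
drive_tool --series '[[0.01, [0, 0.003, 0], [0, 0, 0]], [0.01, [0, 0.005, 0], [0, 0, 0]], [0.01, [0, 0.005, 0], [0, 0, 0]]]'

```text
time: 13.2
tool_pos: [0.5389, 0.0218, 0.0833]
ee_rot: [-3.136, 0.021, 0.132]
wrist_force: [-23.1, 3.3, 17.7]
width: 0.0105
finger_force: 22.5
```

Run:
```python
from h import *
go(-35,70,82)
```

```text
t 13.2 board mm [-44.   69.2] z 83.3 yaw [-3.136  0.021  0.132] F [-23.1   3.3  17.7] w 0.0105
shift [ 0.009  -0.0008  0.0011] turn [-0.005  0.021 -0.001]
```

The width has fallen to 10.5 mm, so the pads have slid to the knob's edge. I'll release, rise and look.

Request:
drive_tool --series '[[0.04, [0, 0, 0], [0, 0, 0]], [0.04, [0, 0, 0], [0, 0, 0]], [0.04, [0, 0, -0.03], [0, 0, 0]], [0.04, [-0.03, 0, -0.05], [0, 0, 0]], [0.04, [-0.09, 0, -0.05], [0, 0, 0]]]'

```text
time: 13.82
tool_pos: [0.4609, 0.0078, 0.1357]
ee_rot: [3.139, -0.006, 0.131]
wrist_force: [-1.2, -1.2, 1.7]
width: 0.0398
finger_force: 0.0
```

Run:
```python
from h import *
go(-35,70,82)
im=crop('top',190,120,345,240,5,'pics/t6.png')
```

```text
t 13.82 board mm [-123.2   65.8] z 135.7 yaw [ 3.139 -0.006  0.131] F [-1.2 -1.2  1.7] w 0.0398
shift [ 0.0878 -0.0045  0.0542] turn [ 0.002 -0.006 -0.002]
```

View pics/t6.png

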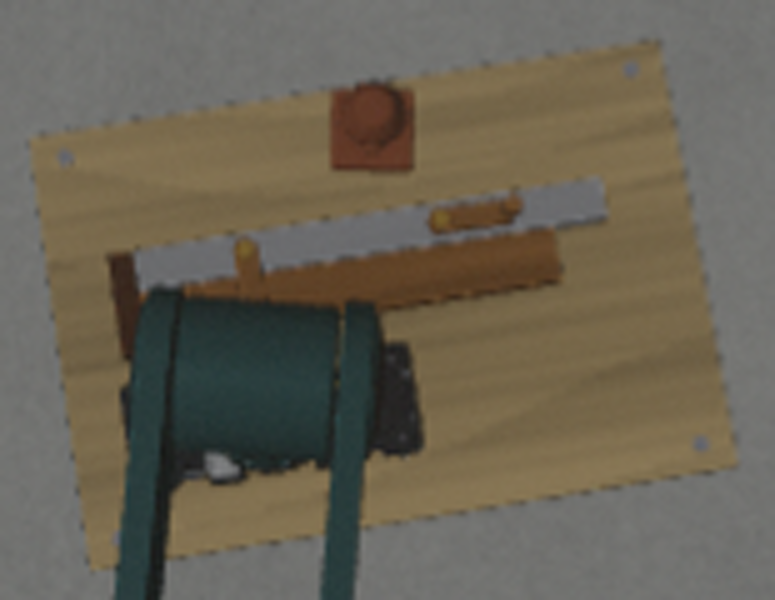

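The left bar now lies across the strip, with its pivot at crop (246,250). I'll press the knob towards its hard stop with closed fingers to be sure.

Request:
drive_tool --series '[[0.0, [0.04, -0.018, 0], [0, 0, 0]], [0.0, [0.088, -0.0365, 0], [0, 0, 0]], [0.0, [0.088, -0.0365, 0], [0, 0, 0]], [0.0, [0.088, -0.0365, 0.03], [0, 0, 0]], [0.0, [0.088, -0.0365, 0.052], [0, 0, 0]]]'

```text
time: 14.5
tool_pos: [0.5406, 0.0556, 0.0801]
ee_rot: [3.141, 0.0, 0.131]
wrist_force: [-0.6, -0.0, 0.2]
width: 0.0004
finger_force: 0.0
```

Request:
drive_tool --series '[[0.0, [0, 0.004, 0], [0, 0, 0]], [0.0, [0, 0.008, 0], [0, 0, 0]], [0.0, [0, 0.011, 0], [0, 0, 0]], [0.0, [0, 0.013, 0], [0, 0, 0]], [0.0, [0, 0.015, 0], [0, 0, 0]]]'

```text
time: 15.12
tool_pos: [0.5433, 0.042, 0.0818]
ee_rot: [-3.14, -0.001, 0.131]
wrist_force: [-0.3, 4.6, 2.8]
width: 0.0004
finger_force: 2.2
```

Run:
```python
from h import *
go(-35,89.5,82)
```

```text
t 15.12 board mm [-36.9  88.7] z 81.8 yaw [-3.14e+00 -1.00e-03  1.31e-01] F [-0.3  4.6  2.8] w 0.0004
shift [ 0.0019 -0.0008 -0.0002] turn [-0.002 -0.001 -0.002]
```

Request:
drive_tool --series '[[0.0, [0, 0.002, 0], [0, 0, 0]], [0.0, [0, 0.002, 0], [0, 0, 0]], [0.0, [0, -0.01, 0], [0, 0, 0]], [0.0, [0, -0.012, -0.04], [0, 0, 0]], [0.0, [0, 0.03, -0.06], [0, 0, 0]]]'

```text
time: 15.75
tool_pos: [0.5475, 0.0132, 0.1428]
ee_rot: [3.141, -0.002, 0.136]
wrist_force: [1.1, -0.8, -0.6]
width: 0.0004
finger_force: 0.0
```

Request:
drive_tool --series '[[0.0, [0, 0.06, 0], [0, 0, 0]], [0.0, [0, 0.12, 0], [0, 0, 0]], [0.0, [0.04, 0.17, 0], [0, 0, 0]], [0.0, [0.07, 0.178, 0], [0, 0, 0]], [0.0, [0.07, 0.178, 0], [0, 0, 0]]]'

```text
time: 16.38
tool_pos: [0.6403, -0.1566, 0.1393]
ee_rot: [3.142, 0.002, 0.13]
wrist_force: [-0.3, -1.0, 0.3]
width: 0.0007
finger_force: 0.0
```

Run:
```python
from h import *
go(36,-118,82)
im=imaging.snapshot('side');cv2.imwrite('pics/s7.png',im)
```

```text
t 16.38 board mm [  32.8 -121. ] z 139.3 yaw [3.142e+00 2.000e-03 1.300e-01] F [-0.3 -1.   0.3] w 0.0007
shift [ 0.0033 -0.0031  0.0573] turn [ 0.     0.002 -0.003]
```

Request:
drive_tool --series '[[0.0, [0.0043, -0.003, 0], [0, 0, 0]], [0.0, [0.0043, -0.003, 0.03], [0, 0, 0]], [0.0, [0.0043, -0.003, 0.057], [0, 0, 0]], [0.0, [0.0043, -0.003, 0.057], [0, 0, 0]]]'

```text
time: 16.92
tool_pos: [0.641, -0.1507, 0.0815]
ee_rot: [-3.139, 0.005, 0.132]
wrist_force: [-0.3, 0.3, -0.6]
width: 0.0002
finger_force: 0.0
```

Request:
drive_tool --series '[[0.0, [-0.012, 0, 0], [0, 0, 0]], [0.0, [-0.022, 0, 0], [0, 0, 0]], [0.0, [-0.03, -0.004, 0], [0, 0, 0]], [0.0, [-0.038, -0.009, 0], [0, 0, 0]], [0.0, [-0.046, -0.017, 0], [0, 0, 0]]]'

```text
time: 17.55
tool_pos: [0.5957, -0.1415, 0.085]
ee_rot: [3.14, -0.002, 0.13]
wrist_force: [2.9, 0.8, 2.1]
width: 0.0005
finger_force: 1.7
```

Run:
```python
from h import *
go(-35,-105,82)
```

```text
t 17.55 board mm [  -9.4 -100.2] z 85.0 yaw [ 3.14e+00 -2.00e-03  1.30e-01] F [2.9 0.8 2.1] w 0.0005
shift [-0.0256  0.0049  0.0029] turn [ 0.001 -0.002 -0.003]
```

Request:
drive_tool --series '[[0.0, [0.008, 0, 0], [0, 0, 0]], [0.0, [0.008, 0, -0.045], [0, 0, 0]], [0.0, [-0.01, 0.031, -0.045], [0, 0, 0]], [0.0, [-0.02, 0.031, -0.045], [0, 0, 0]], [0.0, [-0.02, 0.031, -0.015], [0, 0, 0]]]'

```text
time: 18.18
tool_pos: [0.5806, -0.1751, 0.1007]
ee_rot: [3.14, -0.004, 0.13]
wrist_force: [0.3, 0.3, -0.1]
width: 0.0005
finger_force: 0.0
```

Request:
drive_tool --series '[[0.0, [0, 0, 0.016], [0, 0, 0]], [0.0, [0, 0, 0.016], [0, 0, 0]], [0.0, [0, -0.01, 0.016], [0, 0, 0]], [0.0, [-0.002, -0.018, 0.016], [0, 0, 0]], [0.0, [-0.004, -0.026, 0.016], [0, 0, 0]]]'

```text
time: 18.8
tool_pos: [0.5722, -0.1499, 0.084]
ee_rot: [3.139, -0.0, 0.131]
wrist_force: [-1.2, -3.1, -0.4]
width: 0.0004
finger_force: 1.3
```

Run:
```python
from h import *
go(-35,-89.5,82)
```

```text
t 18.8 board mm [ -33.7 -105.3] z 84.0 yaw [ 3.139 -0.     0.131] F [-1.2 -3.1 -0.4] w 0.0004
shift [-0.0013 -0.0158  0.0019] turn [ 0.002 -0.    -0.002]
```

Request:
drive_tool --series '[[0.0, [-0.001, -0.006, 0.001], [0, 0, 0]], [0.0, [-0.001, -0.011, 0.001], [0, 0, 0]], [0.0, [-0.001, -0.015, 0.001], [0, 0, 0]], [0.0, [-0.001, -0.018, 0.001], [0, 0, 0]], [0.0, [-0.001, -0.019, 0.001], [0, 0, 0]]]'

```text
time: 19.42
tool_pos: [0.5694, -0.1338, 0.0822]
ee_rot: [3.135, -0.001, 0.13]
wrist_force: [0.8, -9.0, -0.6]
width: 0.0004
finger_force: 4.8
```

Run:
```python
from h import *
go(-35,-89.5,82)
```

```text
t 19.43 board mm [-34.4 -89. ] z 82.2 yaw [ 3.135e+00 -1.000e-03  1.300e-01] F [ 0.8 -9.  -0.6] w 0.0004
shift [-0.0006  0.0005  0.0002] turn [ 0.007 -0.001 -0.003]
```

The right button is at its hard stop (9 N, y = −89). I'll retreat clear and check.

Request:
drive_tool --series '[[0.0, [0, 0.015, 0], [0, 0, 0]], [0.0, [0, 0.015, -0.05], [0, 0, 0]], [0.0, [-0.04, 0.03, -0.1], [0, 0, 0]], [0.0, [-0.1, 0.05, -0.12], [0, 0, 0]], [0.0, [-0.16, 0.06, -0.12], [0, 0, 0]]]'

```text
time: 20.05
tool_pos: [0.4226, -0.2109, 0.2044]
ee_rot: [3.139, -0.005, 0.132]
wrist_force: [-0.7, -1.5, -1.3]
width: 0.0003
finger_force: 0.0
```

Request:
drive_tool --series '[[0.0, [-0.05, 0.03, 0], [0, 0, 0]], [0.0, [-0.09, 0.07, 0], [0, 0, 0]], [0.0, [-0.09, 0.11, 0], [0, 0, 0]], [0.0, [-0.09, 0.11, 0], [0, 0, 0]]]'

```text
time: 20.55
tool_pos: [0.3473, -0.3324, 0.2014]
ee_rot: [-3.14, -0.001, 0.127]
wrist_force: [0.4, 1.1, -0.5]
width: 0.0006
finger_force: 0.0
```

Run:
```python
from h import *
a=imaging.snapshot('top');b=imaging.snapshot('side')
f=lambda im,x0,y0,x1,y1,s:cv2.resize(im[y0:y1,x0:x1,::-1],s,interpolation=cv2.INTER_CUBIC)
cv2.imwrite('pics/fin.png',np.hstack([f(a,190,120,345,240,(400,310)),f(b,185,165,310,265,(400,310))]))
cv2.imwrite('pics/fin.png',np.vstack([np.hstack([f(a,190,120,345,240,(400,310)),f(b,185,165,310,265,(400,310))]),np.hstack([f(a,0,0,512,384,(387,290)),f(b,0,0,512,384,(413,290))])]))
```

```text
(no output)
```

View pics/fin.png

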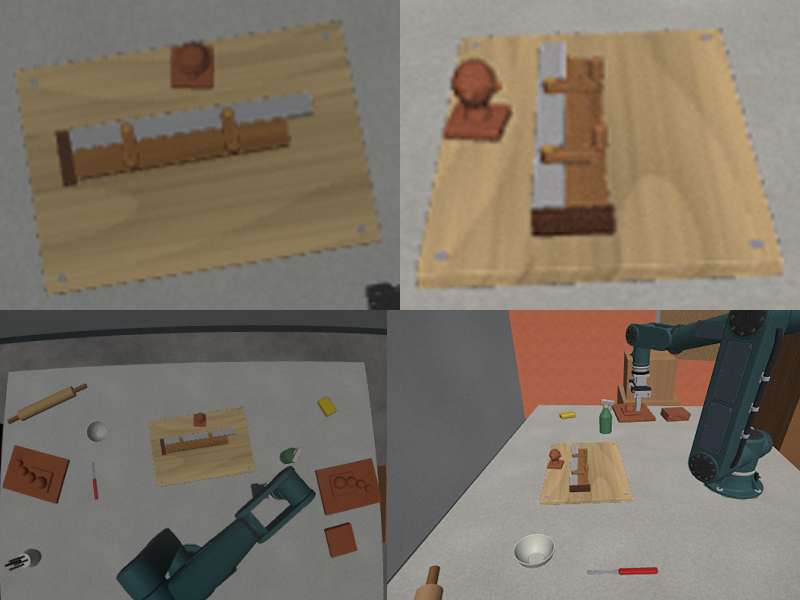

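The strip is flush with the rail and against the stop at (68,160). Both bars lie straight across it at (130,145) and (230,130), and the bust, knife, spray bottle and bowl are undisturbed.

```bash
python3 -c "
from bench import robot
print(robot.close_job())"
```

```text
the job is handed in; nothing more can be done
None
```

The job is handed in: the strip is home against the rail and the end stop, both turn buttons are across it at their hard stops, and the bust, knife, spray bottle and bowl look unmoved in the final pictures.

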